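# Hang the vacuum nozzle on the swing-out hook

### The job

Swing the folded hook of the small plywood rack fully out, square to its board, then hang the grey vacuum nozzle on it by the slot in its tab, with its round pipe socket facing away from the board. Set it on gently, leave it hanging on its own, and do not disturb the reel, the tube and the bulb that stand near.

Things in the scene. Friction and masses are not known exactly. Their poses are not given: they have to be found in the camera images.
- rack: fixed plywood rack: upright board 160 wide, 15 thick, top at 215, on a base plate 85 x 180 x 15 that reaches 65 before the board's front face. Origin: on the desk under the middle of the front face. -x points out of the front face (towards the robot at yaw 0), +y along the board, z up. The steel hook hangs from a bracket on the front.
- hook (a joint): angle of the hook, rad: 0 folded along the board, pointing to the rack's -y, 7 clear of the board, its last 50 free past the board's side edge; 1.571 fully out at its hard stop, square to the board, pointing to the rack's -x. Vertical hinge axis 12 before the front face, midway across. Starts 0 to 0.25, stays where left (friction about 0.3 N m).
- rack_face (a point): point on the front face, midway across, 175 high; axes as the rack. The hook's bracket is clamped in front of it at a height that differs each time and is not reported: the arm's centre line is 175 to 195 above the desk, to be seen or felt. The arm is a level rod, 10 thick, 125 long from the hinge axis to its end's centre line; there a lip, 10 thick, rises to 17 above the arm's centre line.
- nozzle: loose grey plastic vacuum nozzle, about 220 g, standing on its mouth. Origin: centre of its underside, z up. Foot 44 (x) x 94 (y), up to 28 high, tapering to a neck 30 x 40 at 77 high; above it an upright flat tab, 8 thick (x), 44 wide (y), central, from 66 up to 178. A round pipe socket, 37 across, stands out to its -x, 58 from the middle, axis 54 high. Balanced under the tab.
- nozzle_slot (a point): centre of the slot through the tab, 102 above the nozzle's underside; the slot goes through along x, is 16 wide (y) and 28 high (z), so its upper edge is 116 and its lower edge 88 above the underside. The tab above it (62 high) is plain and is the place to grip. Axes as the nozzle.
- nozzle_socket (a point): centre of the open end of the pipe socket; axes as the nozzle.
- reel: bystander: solder reel standing on its flange, 60 across, 35 high; origin at its underside
- kraft_tube: bystander: cardboard tube standing on end, 68 across, 72 high; origin at its underside
- bulb: bystander: white LED bulb lying on its side, 121 long, 69 high; origin at its underside

How it is judged:
By the outcome, as a careful person would: the job done as asked, in the order asked, and still so for the second after the job is handed in, with the robot touching nothing.
It also fails if it takes over 72 s, if anything falls off the work surface, if the arm or the gripper's body presses on something with over 40 N, if the wrist force passes 120 N, or if a joint passes its speed limit or range.

### The arm

A 6-joint arm with a two-finger parallel gripper is mounted at the origin on a cart in front of the work surface, level with it; the furniture and walls round the work are solid. World frame = base frame: x ahead of the robot, y to its left, z up, the work surface at z = 0. Lengths are in m, angles in rad, forces in N, time in s.
With the tool pointing down it reaches from about 0.425 to 0.95 m from the base axis. Payload 3.5 kg.
Tool frame: the origin (TCP) lies at the very end of the fingers, on their centre line; the grasp point (between the pads) lies 19 mm behind it (ctrl.grip_point_offset is the distance from the TCP to the grasp point, in m); z points along the fingers, y is the line along which they close (so a half turn about z gives the same grasp; the last joint's range is limited). The gripper opens to 85 mm and grips with 20 to 120 N. Pads are 22 mm wide; open, the fingers measure 114 mm over their backs; the gripper's body (76 mm by 85 mm) begins 54 mm behind the grasp point. The pads swing forward as they close: fully open they stand 13 mm farther back than shut.
Start: joints at [-1.302, 0.286, 1.577, -0, 1.279, -0.15], TCP at [0.275, -0.617, 0.231] pointing down, gripper open.
Joint ranges: [-2.77, 2.77], [-0.9, 2.22], [0.21, 2.48], [-1.53, 4.67], [0.24, 2.81], [-2.84, 2.84]. Speed limits (rad/s): [2.79, 2.79, 3.14, 3.14, 3.14, 3.14].

### API

Orientations are given as a unit quaternion [x, y, z, w].
In Python, from plant import telemetry, vision, ctrl gives the robot as it stands.
- The arm moves only by the tool arm_command, never from a script. Its argument "series" is one flat list of numbers, 7 for each row, row after row: the shift along the tool's x, y, z in cm, then the turn, a rotation vector about the tool's x, y, z in degrees, then the closure, from 0 (fully open) to 1 (shut). A call has 1 to 10 rows; each row is the pose to reach, as a shift and turn from the pose commanded when the call began, along the tool's axes at that moment; what a row does not reach only later rows make up. A row lasts 1/12 s, in which the tool goes at most 41.7 mm and 7.16 degrees, less where a joint would pass 70% of its speed; a pose out of reach is approached as far as the arm can. A call with a gripper value outside its range is refused whole. The fingers move at their own pace and stop on an object; "force" is the grip in N (left out, the last holds). Time passes only in rows, so rows that repeat a pose let the fingers close. It gives the time, the measured TCP pose, the force, the opening and the grip force at its end, in the units of the state.
- telemetry.get_state(): the state, without advancing time (a new reading comes with each control period).
- vision.read_camera(name): name is "side" or "top"; returns a dict with "color" (420x560x3 uint8, blue, green, red), "K" (3x3 intrinsics, pixels), "rvec" (rotation vector, rad) and "tvec" (3), from world to camera coordinates, as OpenCV has them. Camera axes: x right, y down, z forward; pixel columns grow to the right and rows downward; lengths in m; the calibration is good to about 2 mm. A picture is of the moment at which its call begins. There is no depth.
- ctrl.sign_off(): hands the job in; it is judged then, once.
The state is a dict: "time": time; "qpos": joint angles; "dq": joint speeds; "joint_efforts": joint torques, N m; "eef_pos": TCP position; "tcp_rot": TCP orientation; "contact_force": force on the tool from outside, world axes, zero at the start; "wrist_torque": the same for the moment, N m; "opening": opening from 0.0 (shut) to 1.0 (fully open); "finger_force": force on a finger pad.
Only numpy, scipy, OpenCV 4.12 (cv2) and the standard library are available. Lean on these libraries where they do the work, as an engineer would, in place of code of your own. Each camera call takes 0.05 s, during which the arm holds its last target. There are 200 camera calls.

## Working session

There is one attempt and no reset: what is moved stays moved. The work goes in short steps, Python scripts to look and compute and a tool call to move; the robot and the scene stay as the last step left them, time stands still between calls to the robot, and variables do not carry over. Pictures are saved under pics/ and viewed, at most 12 in all, crops included, and the job is handed in when it is done.

Besides the shell and the picture viewer there is one more tool, called as name(argument=value, ...) on one line, values as JSON. arm_command: Moves the arm, as the interface text tells. Its arguments: {"type":"object","properties":{"series":{"type":"array","items":{"type":"number"}},"force":{"type":"number"}},"required":["series"]}

```bash
mkdir -p pics; ls
cat > h.py <<'E'
import numpy as np, cv2
from scipy.spatial.transform import Rotation as R
from plant import telemetry, vision, ctrl
def cam(n):
    c=vision.read_camera(n); return c
def proj(c,P):
    return cv2.projectPoints(np.array(P,float).reshape(-1,3),np.array(c['rvec'],float),np.array(c['tvec'],float),np.array(c['K'],float),None)[0].reshape(-1,2)
def ray(c,px):
    Rm=cv2.Rodrigues(np.array(c['rvec'],float))[0]; t=np.array(c['tvec'],float).ravel()
    d=Rm.T@np.linalg.inv(np.array(c['K'],float))@np.array([px[0],px[1],1.]); return -Rm.T@t,d
def atz(c,px,z):
    o,d=ray(c,px); return o+d*(z-o[2])/d[2]
def st():
    s=telemetry.get_state(); return s
E
python3 - <<'E'
from h import *
s=st(); print(s)
for n in('side','top'):
    c=cam(n); cv2.imwrite(f'pics/{n}0.png',cv2.resize(c['color'],(800,600))); print(n,c['K'],c['rvec'],c['tvec'],ray(c,(280,210)))
E
```

```text
pics
{'time': 0.0, 'qpos': array([-1.30201751e+00,  2.87222682e-01,  1.57819290e+00, -2.33730806e-05,
        1.27860009e+00, -1.49960473e-01]), 'dq': array([ 9.80374092e-05,  1.94239749e-04, -1.29515193e-04, -1.15484531e-03,
       -5.95265731e-04,  1.02793488e-04]), 'joint_efforts': array([ 6.18960275e-04, -4.05979800e+01, -2.92625320e+01, -1.50031619e-04,
        5.81306987e-03, -1.81615277e-06]), 'eef_pos': array([ 0.27432867, -0.61601235,  0.22990056]), 'tcp_rot': array([ 9.78160704e-01,  2.07846504e-01, -8.30997679e-05, -1.20870722e-03]), 'contact_force': array([ 0.16847776, -0.16159648, -0.69715449]), 'wrist_torque': array([ 0.02907658,  0.02701843, -0.0209626 ]), 'finger_force': 0.0, 'opening': 0.9991822856375387}
side [[381.38212769   0.         281.15984507]
 [  0.         381.38212769 208.04094343]
 [  0.           0.           1.        ]] [ 0.75320607 -2.53229706  1.16045647] [0.3705243  0.264907   0.86200684] (array([0.03159366, 0.60116253, 0.76689323]), array([ 0.42950106, -0.62374844, -0.65307148]))
top [[425.3347299    0.         287.08064931]
 [  0.         425.3347299  201.06726967]
 [  0.           0.           1.        ]] [ 2.09568671 -2.15149083  0.1928918 ] [-1.06505959e-03  4.76066566e-01  1.31774945e+00] (array([ 0.22681421, -0.01407701,  1.38255606]), array([ 0.16270118,  0.01756434, -0.98688298]))
```

View pics/side0.png

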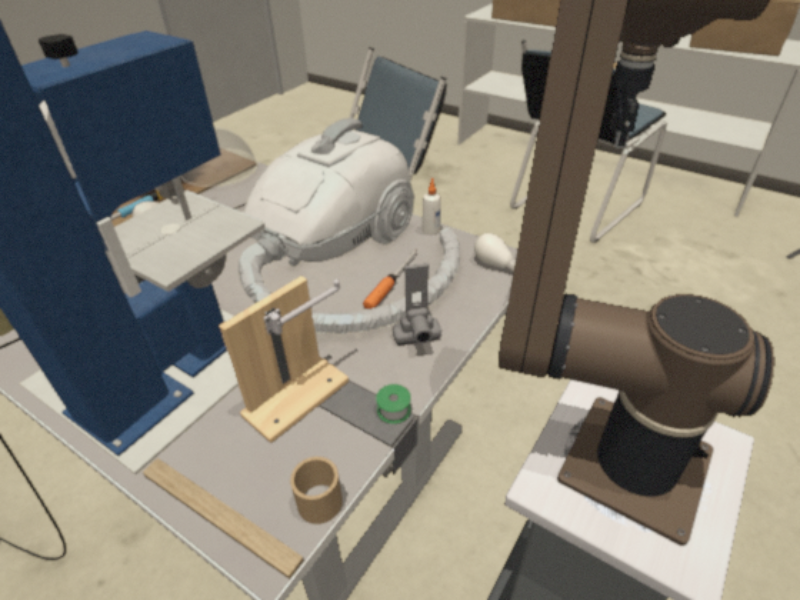

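View pics/top0.png

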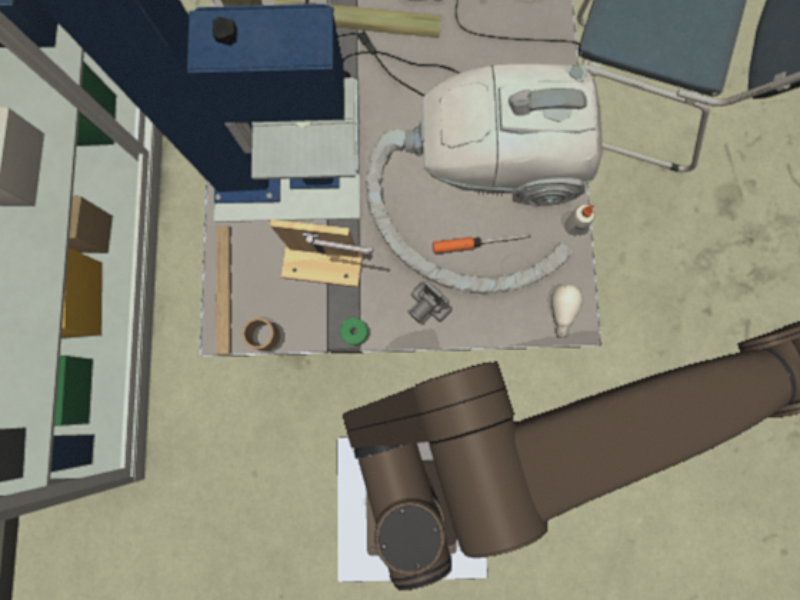

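The side view shows the rack near (285,360) with its hook pointing right to (337,287), the nozzle at (416,310), reel (393,403), tube (317,490) and bulb (492,252). In the top view the rack is at (320,250) and the nozzle at (429,302). I'll enlarge both.

Run:
```python
from h import *
for n,(x0,y0,x1,y1) in(('side',(150,170,320,300)),('top',(190,145,330,250))):
    c=cam(n); im=cv2.resize(c['color'][y0:y1,x0:x1],None,fx=4.5 if n=='side' else 5.5,fy=4.5 if n=='side' else 5.5,interpolation=cv2.INTER_CUBIC)
    f=4.5 if n=='side' else 5.5
    for u in range(x0,x1,20): cv2.putText(im,str(u),(int((u-x0)*f),10),0,.35,(0,0,255)); cv2.line(im,(int((u-x0)*f),12),(int((u-x0)*f),18),(0,0,255))
    for v in range(y0,y1,20): cv2.putText(im,str(v),(0,int((v-y0)*f)),0,.35,(0,0,255)); 
    cv2.imwrite(f'pics/{n}1.png',im); print(im.shape)
```

```text
(585, 765, 3)
(578, 770, 3)
```

View pics/side1.png

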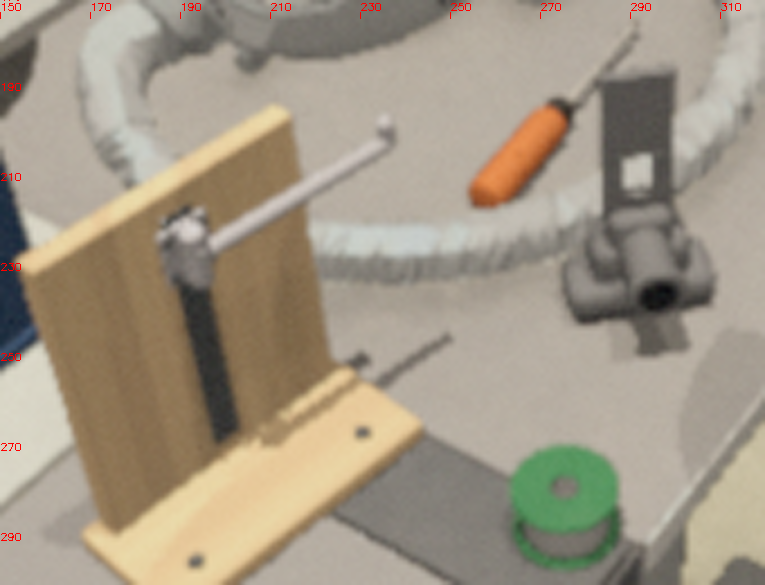

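View pics/top1.png

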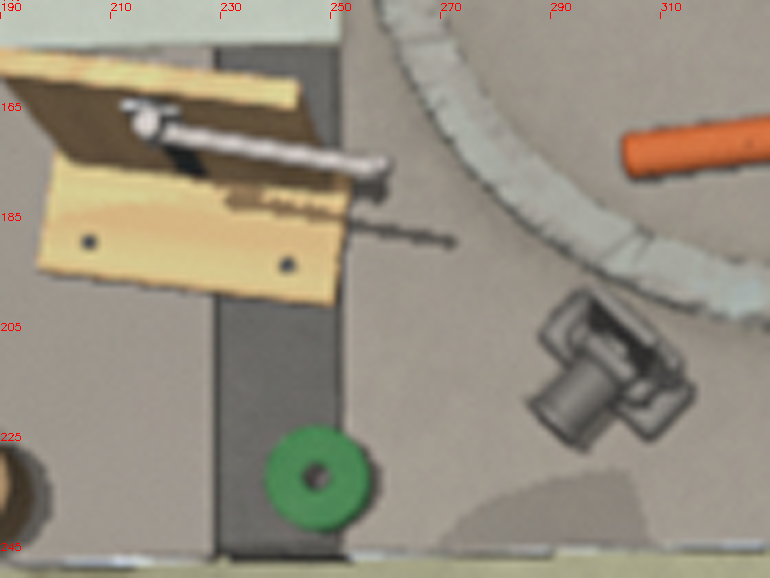

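The crops show the hook folded with a small angle: its hinge is at side (191.8,221.8) and its tip at (236,202). The nozzle tab top runs (283.6,187.3)–(300,185.6), with the socket pointing towards the camera and robot. Next I fit the poses.

```bash
cat > fit.py <<'E'
from h import *
from scipy.optimize import least_squares as ls
S=cam('side');T=cam('top')
def s(u,v): return (150+u/4.5,170+v/4.5)
def t(u,v): return (190+u/5.5,145+v/5.5)
def W(p,L):
    c,q=np.cos(p[2]),np.sin(p[2]); return [p[0]+c*L[0]-q*L[1],p[1]+q*L[0]+c*L[1],L[2]]
def fit(obs,p0,extra=None):
    f=lambda p:np.concatenate([(proj(C,[W(p,L(p) if callable(L) else L)])[0]-np.array(px)) for C,px,L in obs])
    r=ls(f,p0); print(np.round(r.x,4)); print(np.round(r.fun.reshape(-1,2),1).tolist()); return r.x
hk=lambda d,h:(lambda p:(-.012-d*np.sin(p[3]),-d*np.cos(p[3]),p[4]+h))
rack=[(S,s(33,274),(0,.08,.215)),(S,s(292,122),(0,-.08,.215)),(S,s(423,430),(-.065,-.09,.015)),(T,t(297,107),(0,-.08,.215)),(T,t(38,268),(-.065,.09,.015)),(T,t(333,303),(-.065,-.09,.015)),
 (S,s(387,122),hk(.125,.017)),(S,s(388,146),hk(.127,0)),(T,t(380,168),hk(.125,.012)),(T,t(160,132),hk(.01,.005))]
a=atz(T,t(185,285),.015); print(a)
fit(rack,[a[0]+.065,a[1],0,.1,.185])
g=atz(S,s(638,173),.102); print(g)
noz=[(S,s(602,78),(-.004,.022,.178)),(S,s(675,70),(-.004,-.022,.178)),(S,s(638,173),(-.004,0,.102)),(S,s(658,296),(-.058,0,.054)),(T,t(532,400),(-.058,.0185,.054)),(T,t(585,450),(-.058,-.0185,.054)),(T,t(541,340),(0,.047,.02)),(T,t(650,440),(-.022,-.047,.02)),(T,t(692,395),(.022,-.047,.02)),(T,t(585,290),(.022,.047,.02))]
fit(noz,[g[0],g[1],0])
for n,px,z in(('reel',t(318,478),.035),('tube',(262/800*560,330/600*420),.05),('bulb',(564/800*560,310/600*420),.035)): print(n,atz(T,px,z))
E
python3 fit.py
```

```text
[0.50098342 0.1940404  0.015     ]
[ 0.5638  0.1888 -0.1501  0.0409  0.1725]
[[-0.3, -0.3], [0.6, -2.3], [0.5, -2.2], [-1.3, 0.4], [-1.7, 0.3], [-1.1, 0.5], [-0.4, 0.1], [0.7, -0.2], [-0.8, -0.4], [0.7, 0.5]]
[ 0.44577598 -0.05615649  0.102     ]
[ 0.4459 -0.0585 -0.7285]
[[0.6, 0.3], [1.0, -0.7], [0.8, 0.4], [2.0, -0.4], [-1.5, 1.8], [-2.2, 0.3], [1.8, -4.9], [-0.2, 0.6], [0.9, -1.5], [-1.9, -0.9]]
reel [0.38110611 0.11386533 0.035     ]
tube [0.38761652 0.31533277 0.05      ]
bulb [ 0.41653751 -0.3563928   0.035     ]
```

```bash
cat >> h.py <<'E'
RK=np.array([.5638,.1888]); RY=-.1501; HZ=.1765
def rk(lx,ly): c,q=np.cos(RY),np.sin(RY); return RK+[c*lx-q*ly,q*lx+c*ly]
def to(pos,yaw=None):
    """shift(cm)/turn(deg) in tool axes from now to world pos, tool down with tool-x at yaw deg"""
    s=st(); r=R.from_quat(s['tcp_rot']); d=r.inv().apply(np.array(pos)-s['eef_pos'])*100
    t=[0,0,0]
    if yaw is not None:
        a=np.radians(yaw); M=np.array([[np.cos(a),np.sin(a),0],[np.sin(a),-np.cos(a),0],[0,0,-1]]).T
        t=(r.inv()*R.from_matrix(M)).as_rotvec(degrees=True)
    return np.round(d,2),np.round(t,2)
E
python3 - <<'E'
from h import *
p=rk(.016,-.105); print(p,to([*p,.262],81.4))
E
```

```text
[0.56391871 0.08258801] (array([ 54.87, -52.09,  -3.07]), array([-4.00e-02, -3.00e-02, -5.74e+01]))
```

arm_command(series=[54.87,-52.09,-3.07,0,0,-57.4,1,54.87,-52.09,-3.07,0,0,-57.4,1,54.87,-52.09,-3.07,0,0,-57.4,1,54.87,-52.09,-3.07,0,0,-57.4,1,54.87,-52.09,-3.07,0,0,-57.4,1,54.87,-52.09,-3.07,0,0,-57.4,1,54.87,-52.09,-3.07,0,0,-57.4,1,54.87,-52.09,-3.07,0,0,-57.4,1,54.87,-52.09,-3.07,0,0,-57.4,1,54.87,-52.09,-3.07,0,0,-57.4,1], force=40)

```text
time: 1.13
eef_pos: [0.4341, -0.2301, 0.2485]
tcp_rot: [0.758, 0.652, 0.0, 0.0]
contact_force: [1.2, -0.2, 0.0]
opening: 0.0
finger_force: 0.0
```

Run:
```python
from h import *
p=rk(.016,-.105); print(st()['eef_pos'],to([*p,.262],81.4))
```

```text
[ 0.43410557 -0.23005728  0.24853932] (array([32.86,  8.15, -1.35]), array([ 0.04,  0.02, -0.01]))
```

arm_command(series=[32.5,8.1,-1.4,0,0,0,1,32.5,8.1,-1.4,0,0,0,1,32.5,8.1,-1.4,0,0,0,1,32.5,8.1,-1.4,0,0,0,1,32.5,8.1,-1.4,0,0,0,1,32.5,8.1,-1.4,0,0,0,1,32.5,8.1,-1.4,0,0,0,1,32.5,8.1,-1.4,0,0,0,1,32.5,8.1,-1.4,0,0,0,1,32.5,8.1,-1.4,0,0,0,1])

```text
time: 1.97
eef_pos: [0.5628, 0.0794, 0.2621]
tcp_rot: [0.757, 0.654, -0.0, -0.0]
contact_force: [0.0, -0.6, 0.4]
opening: 0.001
finger_force: 0.0
```

Run:
```python
from h import *
p=rk(.016,-.105); print(st()['eef_pos'],to([*p,.158],81.4))
f=3
for n,(x0,y0,x1,y1) in(('side',(150,110,320,290)),('top',(180,110,320,250))):
    c=cam(n); im=cv2.resize(c['color'][y0:y1,x0:x1],(397,int(397*(y1-y0)/(x1-x0))),interpolation=cv2.INTER_CUBIC)
    a=im if n=='side' else np.hstack([a[:397],im[:397]])
cv2.imwrite('pics/m1.png',a)
```

```text
[0.5627944  0.07943474 0.26214558] (array([ 0.33,  0.07, 10.41]), array([-0.01,  0.01,  0.24]))
```

View pics/m1.png

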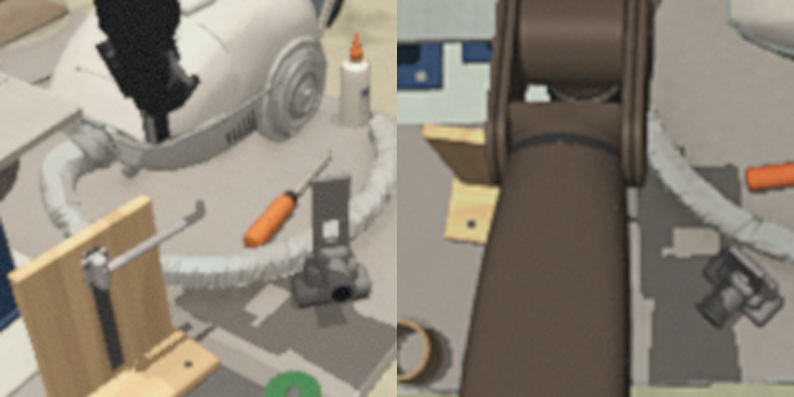

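The finger tip shows at side px about (216,170), and the hook is undisturbed. I check this against the calibration before going down.

Run:
```python
from h import *
S=cam('side')
e=st()['eef_pos']
print(proj(S,[e,[*rk(.016,-.105),.158],[*rk(-.012-.125*.041,-.125),.1755],[*rk(0,-.08),.215]]))
```

```text
[[218.97892995 169.86461356]
 [221.88984275 205.34277727]
 [236.21322156 201.62652421]
 [215.4588568  194.76003335]]
```

arm_command(series=[0.3,0,3,0,0,0,1,0.3,0,6,0,0,0,1,0.3,0,8.5,0,0,0,1,0.3,0,10.4,0,0,0,1,0.3,0,10.4,0,0,0,1,0.3,0,10.4,0,0,0,1])

```text
time: 2.62
eef_pos: [0.5621, 0.0788, 0.1574]
tcp_rot: [0.759, 0.651, -0.001, -0.001]
contact_force: [0.1, 0.4, 0.2]
opening: -0.002
finger_force: 0.0
```

Run:
```python
from h import *
r=R.from_quat(st()['tcp_rot']).inv(); e=st()['eef_pos']; print(e,st()['contact_force'])
# arc
for th in np.radians([5,15,25,35,45,55,65,75,85,90]):
    d=.105; b=.0195 if th<.3 else .021
    L=(-.012-d*np.sin(th)+b*np.cos(th),-d*np.cos(th)-b*np.sin(th))
    print(np.round(np.degrees(th)),np.round(r.apply(np.array([*rk(*L),.158])-e)*100,1))
```

```text
[0.56205375 0.07881608 0.15735797] [0.11230557 0.43038608 0.20948006]
5.0 [ 0.3 -1.6 -0.1]
15.0 [ 0.2 -3.5 -0.1]
25.0 [ 0.5 -5.2 -0.1]
35.0 [ 1.1 -7.  -0. ]
45.0 [ 2.  -8.6 -0. ]
55.0 [  3.1 -10.1  -0. ]
65.0 [  4.5 -11.3  -0. ]
75.0 [  6.1 -12.3  -0. ]
85.0 [  7.9 -13.   -0. ]
90.0 [  8.8 -13.2  -0. ]
```

arm_command(series=[0.3,-0.8,0,0,0,0,1,0.3,-1.6,0,0,0,0,1,0.3,-2.5,0,0,0,0,1,0.2,-3.5,0,0,0,0,1,0.4,-4.3,0,0,0,0,1,0.5,-5.2,0,0,0,0,1,0.8,-6.1,0,0,0,0,1,1.1,-7.0,0,0,0,0,1,1.5,-7.8,0,0,0,0,1,2.0,-8.6,0,0,0,0,1])

```text
time: 3.45
eef_pos: [0.48, 0.1131, 0.1581]
tcp_rot: [0.758, 0.652, -0.0, 0.0]
contact_force: [4.0, -0.8, -0.0]
opening: -0.0
finger_force: 1.4
```

arm_command(series=[0.5,-0.8,0,0,0,0,1,1.1,-1.5,0,0,0,0,1,1.8,-2.1,0,0,0,0,1,2.5,-2.7,0,0,0,0,1,3.3,-3.2,0,0,0,0,1,4.1,-3.7,0,0,0,0,1,5.0,-4.1,0,0,0,0,1,5.9,-4.4,0,0,0,0,1,5.9,-4.4,0,0,0,0,1])

```text
time: 4.2
eef_pos: [0.4453, 0.1793, 0.1579]
tcp_rot: [0.758, 0.653, -0.001, -0.001]
contact_force: [0.2, -0.6, -0.8]
opening: 0.001
finger_force: 0.6
```

Run:
```python
from h import *
s=st(); r=R.from_quat(s['tcp_rot']).inv(); e=s['eef_pos']; print(e,s['contact_force'],s['wrist_torque'])
c,q=np.cos(RY),np.sin(RY); print('local',np.array([[c,q],[-q,c]])@(e[:2]-RK))
im=cam('side')['color'][110:290,150:330]; cv2.imwrite('pics/m2.png',cv2.resize(im,(600,600),interpolation=cv2.INTER_CUBIC))
```

```text
[0.44529659 0.1792991  0.15789084] [ 0.16632503 -0.643279   -0.75097009] [-0.19647825 -0.04854056  0.00970387]
local [-0.11575024 -0.02711471]
```

View pics/m2.png

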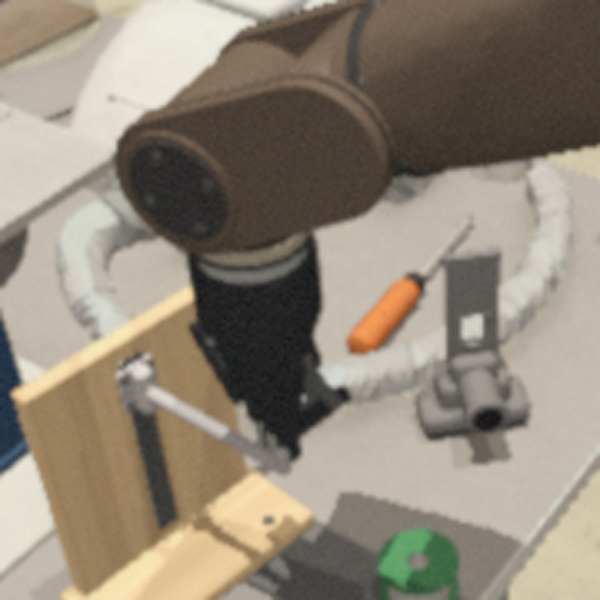

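The hook has swung out nearly square (tip at crop (280,465)). I push on to the stop.

arm_command(series=[0.4,0,0,0,0,0,1,0.8,0,0,0,0,0,1,1.0,0,0,0,0,0,1,1.0,0,0,0,0,0,1])

```text
time: 4.58
eef_pos: [0.4471, 0.1878, 0.1578]
tcp_rot: [0.758, 0.652, -0.001, -0.001]
contact_force: [-2.5, -2.6, 1.0]
opening: -0.001
finger_force: 1.2
```

arm_command(series=[0.2,0,0,0,0,0,1,0.3,0,0,0,0,0,1,0.4,0,0,0,0,0,1])

```text
time: 4.83
eef_pos: [0.4479, 0.1913, 0.1579]
tcp_rot: [0.758, 0.652, -0.001, -0.0]
contact_force: [-3.5, -3.5, 0.1]
opening: 0.001
finger_force: 2.4
```

arm_command(series=[0.2,0,0,0,0,0,1,0.3,0,0,0,0,0,1,0.3,0,0,0,0,0,1])

```text
time: 5.08
eef_pos: [0.4481, 0.1931, 0.1577]
tcp_rot: [0.758, 0.652, -0.002, 0.001]
contact_force: [-3.6, -7.8, -0.5]
opening: 0.0
finger_force: 4.1
```

arm_command(series=[0.3,0,0,0,0,0,1,0.4,0,0,0,0,0,1,0.4,0,0,0,0,0,1])

```text
time: 5.33
eef_pos: [0.4484, 0.1956, 0.1575]
tcp_rot: [0.758, 0.653, -0.004, 0.002]
contact_force: [-3.9, -12.8, 1.4]
opening: 0.001
finger_force: 6.7
```

Run:
```python
from h import *
s=st(); e=s['eef_pos']
c,q=np.cos(RY),np.sin(RY); print('local',np.array([[c,q],[-q,c]])@(e[:2]-RK),s['contact_force'])
```

```text
local [-0.11507501 -0.01055957] [ -3.88857523 -12.80557632   1.42245714]
```

arm_command(series=[0.3,0,0,0,0,0,1,0.6,0,0,0,0,0,1,0.6,0,0,0,0,0,1])

```text
time: 5.58
eef_pos: [0.4491, 0.1994, 0.1571]
tcp_rot: [0.757, 0.653, -0.007, 0.004]
contact_force: [-5.5, -19.9, 2.0]
opening: -0.002
finger_force: 10.4
```

arm_command(series=[-1.5,-0.5,0,0,0,0,1,-2.5,-0.5,0,0,0,0,1,-3,-0.5,-3,0,0,0,1,-3,-0.5,-7,0,0,0,1,-3,0,-11,0,0,0,1,-6,0,-11,0,0,0,0.5,-10,0,-11,0,0,0,0.5,-14,0,-11,0,0,0,0.5,-18,0,-11,0,0,0,0.5,-22,0,-11,0,0,0,0.5])

```text
time: 6.42
eef_pos: [0.4179, -0.0142, 0.2693]
tcp_rot: [0.758, 0.652, 0.002, 0.001]
contact_force: [1.1, -1.0, -0.9]
opening: 0.5
finger_force: 0.0
```

arm_command(series=[-4,0,0,0,0,10,0.5,-8,0,0,0,0,20,0.5,-12,0,0,0,0,33,0.5,-16,0,0,0,0,33,0.5,-20,0,0,0,0,33,0.5,-20,0,0,0,0,33,0.5])

```text
time: 6.92
eef_pos: [0.3872, -0.2168, 0.2692]
tcp_rot: [0.914, 0.405, 0.001, 0.002]
contact_force: [-0.1, 0.1, 0.8]
opening: 0.502
finger_force: 0.0
```

Run:
```python
from h import *
s=st(); print(s['eef_pos'],s['opening'])
f=5
im=[]
for n,(x0,y0,x1,y1) in(('side',(150,185,260,297)),('top',(190,140,300,252))):
    c=cam(n)['color'][y0:y1,x0:x1]; im.append(cv2.resize(c,(400,407),interpolation=cv2.INTER_CUBIC))
cv2.imwrite('pics/m3.png',np.hstack(im))
```

```text
[ 0.38720027 -0.21675847  0.26924129] 0.5021896633736751
```

View pics/m3.png

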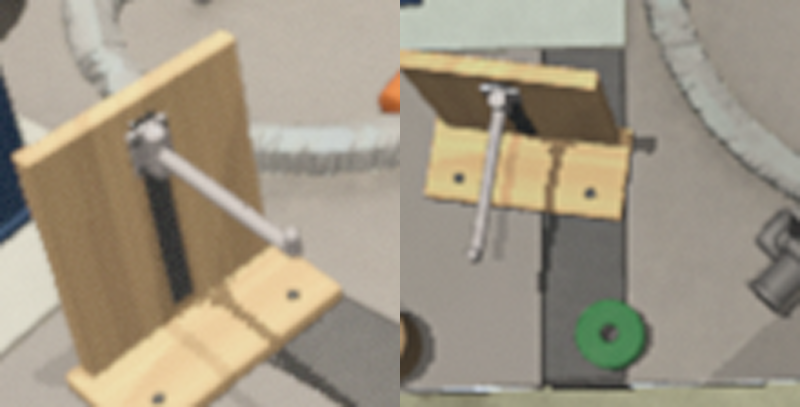

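The hook is out at its stop: side view tip (290,245), top view hinge (497,98) to tip (475,255), square to the base edge. I refit the rack and hook from this.

```bash
cat > fit2.py <<'E'
from fit import *
s2=lambda u,v:(150+u/3.636,185+v/3.634)
t2=lambda u,v:(190+(u-400)/3.636,140+v/3.634)
H=lambda d,h:(lambda p:(-.012-d,0,p[3]+h))
obs=[(S,s(33,274),(0,.08,.215)),(S,s(292,122),(0,-.08,.215)),(S,s(423,430),(-.065,-.09,.015)),(T,t(297,107),(0,-.08,.215)),(T,t(38,268),(-.065,.09,.015)),(T,t(333,303),(-.065,-.09,.015)),
(S,s2(238,42),(0,-.08,.215)),(S,s2(342,292),(-.065,-.09,.015)),(T,t2(597,83),(0,-.08,.215)),(T,t2(622,218),(-.065,-.09,.015)),(T,t2(425,196),(-.065,.09,.015)),
(S,s2(293,229),H(.127,.017)),(S,s2(288,253),H(.130,-.004)),(T,t2(475,254),H(.125,.017)),(T,t2(494,130),H(.03,.005))]
fit(obs,[.5638,.1888,-.15,.176])
print('hook tip px'); p=obs[11][1]; print(p,obs[13][1]);
# triangulate lip top
o1,d1=ray(S,s2(292,231));o2,d2=ray(T,t2(475,254))
A=np.c_[d1,-d2];k=np.linalg.lstsq(A,o2-o1,rcond=None)[0];print(o1+k[0]*d1,o2+k[1]*d2)
E
python3 fit2.py | tail -6; python3 - <<'E'
E
```

```text
bulb [ 0.41653751 -0.3563928   0.035     ]
[ 0.5657  0.1876 -0.1577  0.1787]
[[-0.6, -1.1], [0.5, -2.8], [0.3, -2.5], [-0.9, -0.0], [-1.4, -0.5], [-0.9, 0.1], [-0.1, -2.2], [0.2, -2.3], [-1.1, 1.6], [-1.4, 0.2], [-1.4, -0.7], [-0.4, -0.6], [2.9, 0.5], [-2.0, -0.8], [-1.1, 2.0]]
hook tip px
(230.58305830583058, 248.01596037424326) (210.62706270627064, 209.89543203082002)
[0.4316655  0.2062149  0.18770344] [0.42947508 0.20489512 0.18709036]
```

```bash
sed -i 's/^RK=.*/RK=np.array([.5648,.1895]); RY=-.155; HZ=.180/' h.py
python3 - <<'E'
from h import *
print(to([*rk(-.085,0),.22],81.1), to([*rk(-.085,0),.195],81.1))
E
```

```text
(array([ 37.05, -20.46,   4.87]), array([  0.09,  -0.05, -32.66])) (array([ 37.05, -20.46,   7.37]), array([  0.09,  -0.05, -32.66]))
```

arm_command(series=[8,-4,0,0,0,-10,1,16,-8,0,0,0,-25,1,37,-20.5,0,0,0,-32.7,1,37,-20.5,0,0,0,-32.7,1,37,-20.5,0,0,0,-32.7,1,37,-20.5,0,0,0,-32.7,1,37,-20.5,0,0,0,-32.7,1,37,-20.5,0,0,0,-32.7,1,37,-20.5,3,0,0,-32.7,1,37,-20.5,5,0,0,-32.7,1])

```text
time: 7.95
eef_pos: [0.4777, 0.1911, 0.2341]
tcp_rot: [0.758, 0.652, 0.004, 0.002]
contact_force: [0.4, -0.0, 1.0]
opening: -0.001
finger_force: 0.0
```

Run:
```python
from h import *
print(to([*rk(-.085,0),.192],81.1))
```

```text
(array([1.17, 0.1 , 4.22]), array([ 0.5 , -0.25,  0.3 ]))
```

arm_command(series=[0.6,0,0,0,0,0,1,0.6,0,0,0,0,0,1,0.6,0,1.5,0,0,0,1,0.6,0,2.5,0,0,0,1,0.6,0,2.5,0,0,0,1])

```text
time: 8.37
eef_pos: [0.4759, 0.1912, 0.2038]
tcp_rot: [0.76, 0.65, -0.001, -0.001]
contact_force: [-0.7, 0.2, -0.7]
opening: -0.0
finger_force: 0.0
```

arm_command(series=[0,0,0.3,0,0,0,1,0,0,0.6,0,0,0,1,0,0,0.6,0,0,0,1])

```text
time: 8.62
eef_pos: [0.4774, 0.1912, 0.1996]
tcp_rot: [0.76, 0.65, 0.0, 0.0]
contact_force: [0.2, 0.5, -0.5]
opening: 0.004
finger_force: 0.0
```

arm_command(series=[0,0,0.3,0,0,0,1,0,0,0.3,0,0,0,1])

```text
time: 8.78
eef_pos: [0.4773, 0.1914, 0.1964]
tcp_rot: [0.76, 0.65, 0.0, 0.0]
contact_force: [-0.5, -0.2, -0.8]
opening: 0.001
finger_force: 0.0
```

arm_command(series=[0.9,0,0,0,0,0,1,0.9,0,0.3,0,0,0,1,0.9,0,0.3,0,0,0,1])

```text
time: 9.03
eef_pos: [0.4786, 0.201, 0.193]
tcp_rot: [0.76, 0.65, -0.0, -0.0]
contact_force: [-0.5, 0.5, -0.2]
opening: -0.0
finger_force: 0.0
```

arm_command(series=[0,0,0.2,0,0,0,1,0,0,0.4,0,0,0,1,0,0,0.4,0,0,0,1])

```text
time: 9.28
eef_pos: [0.4783, 0.2005, 0.1887]
tcp_rot: [0.76, 0.65, -0.0, -0.0]
contact_force: [-0.6, 0.0, -0.8]
opening: 0.002
finger_force: 0.0
```

arm_command(series=[0,0,0.2,0,0,0,1,0,0,0.4,0,0,0,1,0,0,0.4,0,0,0,1])

```text
time: 9.53
eef_pos: [0.4784, 0.2004, 0.1849]
tcp_rot: [0.76, 0.65, -0.0, -0.0]
contact_force: [0.3, -0.6, -0.2]
opening: 0.001
finger_force: 0.0
```

arm_command(series=[0,0,0.2,0,0,0,1,0,0,0.3,0,0,0,1,0,0,0.3,0,0,0,1])

```text
time: 9.78
eef_pos: [0.4785, 0.2005, 0.1821]
tcp_rot: [0.76, 0.65, -0.0, -0.0]
contact_force: [0.3, 0.2, -0.6]
opening: 0.001
finger_force: 0.0
```

arm_command(series=[0,0,0.2,0,0,0,1,0,0,0.3,0,0,0,1,0,0,0.3,0,0,0,1])

```text
time: 10.03
eef_pos: [0.4789, 0.2007, 0.1803]
tcp_rot: [0.76, 0.65, 0.0, 0.0]
contact_force: [-2.0, 0.2, 5.2]
opening: -0.0
finger_force: 2.4
```

arm_command(series=[0,0,-1,0,0,0,1,-2,0,-1,0,0,0,1,-3,0,0,0,0,0,1,-3,0,1.7,0,0,0,1,-2.3,0,1.7,0,0,0,1,-2.3,0,1.7,0,0,0,1])

```text
time: 10.53
eef_pos: [0.4741, 0.1781, 0.1609]
tcp_rot: [0.76, 0.65, -0.001, -0.001]
contact_force: [1.1, -0.0, -0.2]
opening: 0.001
finger_force: 0.0
```

arm_command(series=[0.2,0,0,0,0,0,1,0.4,0,0,0,0,0,1,0.4,0,0,0,0,0,1])

```text
time: 10.78
eef_pos: [0.4763, 0.1824, 0.1632]
tcp_rot: [0.76, 0.65, 0.001, 0.0]
contact_force: [-0.6, 0.4, 0.1]
opening: 0.002
finger_force: 0.0
```

arm_command(series=[0.2,0,0,0,0,0,1,0.3,0,0,0,0,0,1,0.3,0,0,0,0,0,1])

```text
time: 11.03
eef_pos: [0.4764, 0.185, 0.1627]
tcp_rot: [0.76, 0.65, 0.0, 0.0]
contact_force: [-0.8, 0.2, 0.9]
opening: 0.003
finger_force: 0.0
```

arm_command(series=[0.2,0,0,0,0,0,1,0.3,0,0,0,0,0,1,0.3,0,0,0,0,0,1])

```text
time: 11.28
eef_pos: [0.4765, 0.1865, 0.1623]
tcp_rot: [0.76, 0.65, -0.001, 0.001]
contact_force: [-1.2, -4.9, 1.3]
opening: 0.002
finger_force: 2.6
```

arm_command(series=[-2,0,0,0,0,0,1,-3,0,-3,0,0,0,1,-4,0,-6,0,0,0,0.4,-6,0,-7.5,0,0,0,0.4,-6,0,-7.5,0,0,0,0.4])

```text
time: 11.7
eef_pos: [0.4697, 0.127, 0.2423]
tcp_rot: [0.76, 0.649, 0.003, 0.003]
contact_force: [0.4, -0.0, -0.1]
opening: 0.418
finger_force: 0.0
```

```bash
sed -i 's/^RK=.*/RK=np.array([.5657,.188]); RY=-.151; HZ=.1757/' h.py
python3 - <<'E'
from h import *
print(st()['eef_pos'],to([.4459,-.0585,.23],48.3))
E
```

```text
[0.46967665 0.12704206 0.24229431] (array([-18.7 ,   0.55,   1.21]), array([ 0.47, -0.23, 32.69]))
```

arm_command(series=[-4,0,0,0,0,7,0.4,-8,0,0,0,0,14,0.4,-12,0,0,0,0,21,0.4,-16,0.5,0.5,0,0,28,0.4,-18.2,0.5,0.8,0,0,32.7,0.4,-18.2,0.5,0.8,0,0,32.7,0.4,-18.2,0.5,0.8,0,0,32.7,0.4])

```text
time: 12.28
eef_pos: [0.4438, -0.0525, 0.2283]
tcp_rot: [0.913, 0.409, -0.0, -0.001]
contact_force: [-0.9, 0.4, -0.0]
opening: 0.597
finger_force: 0.0
```

Run:
```python
from h import *
s=st();e=s['eef_pos'];print(e,s['tcp_rot'],to([.4459,-.0585,.137],48.3))
c=cam('side'); x0,y0=240,140
im=cv2.resize(c['color'][y0:y0+110,x0:x0+110],(600,600),interpolation=cv2.INTER_CUBIC)
cv2.imwrite('pics/m4.png',im)
a=np.radians(-41.7);ux=np.array([np.cos(a),np.sin(a),0]);uy=np.array([-ux[1],ux[0],0])
print((proj(c,[e,e+.011*uy,e-.011*uy,e+.02*ux,[.4459,-.0585,.178]])-[x0,y0])*600/110)
```

```text
[ 0.44375762 -0.05250213  0.22826517] [ 9.12598239e-01  4.08856121e-01 -2.68352110e-04 -1.02673973e-03] (array([-0.31,  0.58,  9.13]), array([-0.12, -0.02, -0.03]))
[[282.53478523 166.38233306]
 [258.99765759 170.26938001]
 [305.97053885 162.51202756]
 [270.50303989 142.24530323]
 [285.26133162 247.22106218]]
```

View pics/m4.png

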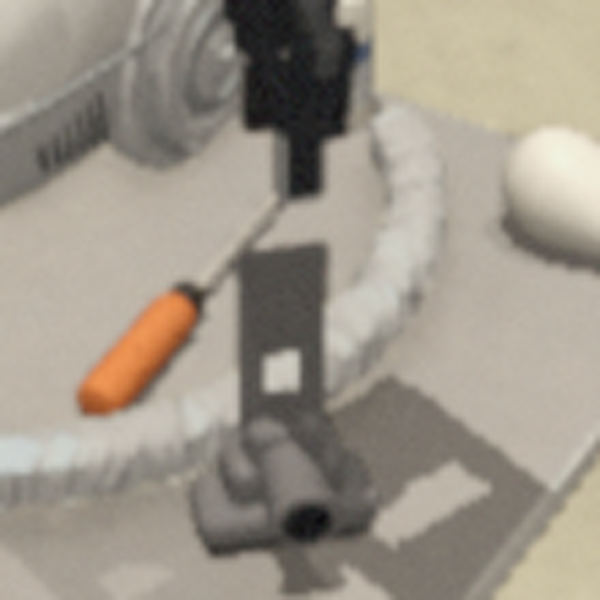

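The near finger tip spans u 275–322 at v 195 and the tab top u 240–327 at v 248, both matching the predictions within about 1 mm. I go down and grip.

arm_command(series=[-0.3,0.6,1,0,0,0,0.4,-0.3,0.6,2,0,0,0,0.4,-0.3,0.6,2,0,0,0,0.4])

```text
time: 12.58
eef_pos: [0.4454, -0.0571, 0.2062]
tcp_rot: [0.912, 0.411, -0.002, -0.002]
contact_force: [0.1, 0.1, -0.5]
opening: 0.598
finger_force: 0.0
```

Run:
```python
from h import *
s=st();print(s['eef_pos'],to([.4459,-.0585,.137],48.3))
```

```text
[ 0.44538233 -0.05712732  0.20623381] (array([-0.06,  0.16,  6.92]), array([-0.28,  0.1 ,  0.19]))
```

arm_command(series=[0,0.1,2,0,0,0,0.4,0,0.1,4,0,0,0,0.4,0,0.1,6,0,0,0,0.4,0,0.1,6.8,0,0,0,0.4,0,0.1,6.8,0,0,0,0.4,0,0.1,6.8,0,0,0,0.7,0,0.1,6.8,0,0,0,0.8,0,0.1,6.8,0,0,0,0.9,0,0.1,6.8,0,0,0,1,0,0.1,6.8,0,0,0,1], force=40)

```text
time: 13.42
eef_pos: [0.4482, -0.0595, 0.1427]
tcp_rot: [0.912, 0.41, 0.001, 0.001]
contact_force: [0.2, -0.3, 2.6]
opening: 0.085
finger_force: 43.4
```

arm_command(series=[0,0,0,0,0,0,1,0,0,0,0,0,0,1,0,0,0,0,0,0,1], force=50)

```text
time: 13.67
eef_pos: [0.4482, -0.0595, 0.1428]
tcp_rot: [0.912, 0.41, 0.001, 0.001]
contact_force: [-1.2, -0.3, 6.1]
opening: 0.089
finger_force: 49.5
```

arm_command(series=[0,0,-0.5,0,0,0,1,0,0,-2,0,0,0,1,0,0,-4,0,0,0,1,0,0,-6.5,0,0,0,1,0,0,-9,0,0,0,1,0,0,-9,0,0,0,1])

```text
time: 14.17
eef_pos: [0.4497, -0.0598, 0.2363]
tcp_rot: [0.912, 0.41, 0.003, 0.003]
contact_force: [2.0, 0.1, -1.0]
opening: 0.085
finger_force: 48.8
```

Run:
```python
from h import *
s=st();yaw=90+np.degrees(RY);print(yaw,s['eef_pos'],s['contact_force'],to([.45,.06,.235],yaw),to([*rk(-.175,0),.2224],yaw))
```

```text
81.34833729352457 [ 0.44974354 -0.05977306  0.23633119] [ 2.02286683  0.14320701 -0.96719627] (array([ 8.97, -7.93,  0.1 ]), array([  0.52,  -0.06, -32.94])) (array([ 16.71, -22.47,   1.27]), array([  0.52,  -0.06, -32.94]))
```

arm_command(series=[2,-1.8,0,0,0,-5,1,5,-4.4,0,0,0,-11,1,8,-7,0,0,0,-18,1,9.8,-9.5,0,0,0,-25,1,11.3,-12,0,0,0,-31,1,12.7,-15,0,0,0,-32.9,1,14.2,-18,0,0,0,-32.9,1,15.5,-20.5,0,0,0,-32.9,1,16.4,-22,0,0,0,-32.9,1,16.4,-22,0,0,0,-32.9,1])

```text
time: 15.0
eef_pos: [0.3895, 0.212, 0.2293]
tcp_rot: [0.757, 0.653, -0.001, -0.001]
contact_force: [-0.3, 0.3, -2.6]
opening: 0.09
finger_force: 49.2
```

arm_command(series=[0,0,0,0,0,0,1,0,0,0,0,0,0,1,0,0,0,0,0,0,1])

```text
time: 15.25
eef_pos: [0.3919, 0.2088, 0.2307]
tcp_rot: [0.759, 0.651, -0.001, -0.0]
contact_force: [-0.6, -0.5, -1.3]
opening: 0.082
finger_force: 49.2
```

```bash
cat > chk.py <<'E'
from h import *
s=st();yaw=90+np.degrees(RY);e=s['eef_pos']
c,q=np.cos(RY),np.sin(RY); print('local',np.array([[c,q],[-q,c]])@(e[:2]-RK),e[2],s['contact_force'],s['opening'])
E
python3 - <<'E'
from chk import *
print(to([*rk(-.172,0),.2224],yaw))
x0,y0=200,190
S=cam('side');T=cam('top')
a=cv2.resize(S['color'][y0:y0+100,x0:x0+100],(400,600),interpolation=cv2.INTER_CUBIC)
a=cv2.resize(S['color'][200:290,195:295],(780,600),interpolation=cv2.INTER_CUBIC)
cv2.imwrite('pics/m5.png',a)
# predicted pixels: slot corners outer face, lip
sc=np.array([7.8,600/90])
P=[[*rk(*(np.array([[c,q],[-q,c]])@(e[:2]-RK)+[-.004,dy])),e[2]-.0407+dz] for dy in(-.008,.008) for dz in(-.014,.014)]
P+=[[*rk(-.142,0),HZ+.017],[*rk(-.142,0),HZ-.005]]
print(np.round((proj(S,P)-[195,200])*sc))
E
```

```text
local [-0.17498846 -0.00562941] 0.23065547384607824 [-0.64762979 -0.46173407 -1.3420864 ] 0.08226968521515553
(array([0.56, 0.3 , 0.82]), array([-0.05,  0.04, -0.13]))
[[423. 398.]
 [416. 336.]
 [379. 427.]
 [371. 365.]
 [285. 327.]
 [293. 375.]]
```

View pics/m5.png

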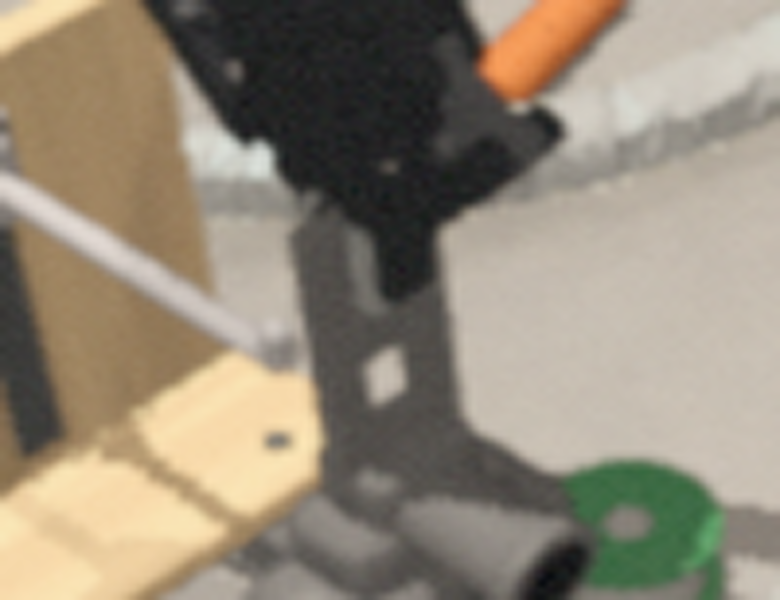

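The slot centre shows at (386,376), where the model gives (388,376). The hook lip is at about (282,347), within about 3 mm along the hook axis. Aligned well, so I correct the offset and thread.

arm_command(series=[0.3,0.1,0.4,0,0,0,1,0.56,0.2,0.8,0,0,0,1,0.56,0.2,0.8,0,0,0,1,0.56,0.2,0.8,0,0,0,1,0.56,0.2,0.8,0,0,0,1])

```text
time: 15.77
eef_pos: [0.3946, 0.2148, 0.2232]
tcp_rot: [0.759, 0.651, -0.0, -0.0]
contact_force: [0.8, 0.1, -2.1]
opening: 0.084
finger_force: 49.2
```

Run:
```python
from chk import *
print(to([*rk(-.172,0),.2224],yaw))
```

```text
local [-0.17319857  0.0007942 ] 0.22321031646934536 [ 0.78159136  0.07239216 -2.05843707] 0.08356586940769106
(array([-0.08,  0.12,  0.08]), array([-0.02,  0.01, -0.05]))
```

arm_command(series=[-0.05,0.4,0.1,0,0,0,1,-0.05,0.8,0.1,0,0,0,1,-0.05,1.2,0.1,0,0,0,1,-0.05,1.6,0.1,0,0,0,1,-0.05,2.0,0.1,0,0,0,1,-0.05,2.4,0.1,0,0,0,1,-0.05,2.8,0.1,0,0,0,1,-0.05,3.2,0.1,0,0,0,1,-0.05,3.2,0.1,0,0,0,1])

```text
time: 16.52
eef_pos: [0.427, 0.2094, 0.2225]
tcp_rot: [0.759, 0.651, 0.0, 0.0]
contact_force: [0.4, -0.7, -2.7]
opening: 0.085
finger_force: 49.2
```

Run:
```python
from chk import *
print(to([*rk(-.107,0),.2224],yaw))
```

```text
local [-0.1403859   0.00029143] 0.22246708937512538 [ 0.44805339 -0.72487281 -2.71211895] 0.08509200348441101
(array([-0.02,  3.34,  0.01]), array([ 0.02, -0.  , -0.07]))
```

No contact forces. I continue threading.

arm_command(series=[0,0.5,0,0,0,0,1,0,1.0,0,0,0,0,1,0,1.5,0,0,0,0,1,0,2.0,0,0,0,0,1,0,2.5,0,0,0,0,1,0,3.0,0,0,0,0,1,0,3.3,0,0,0,0,1,0,3.3,0,0,0,0,1])

```text
time: 17.18
eef_pos: [0.4595, 0.2044, 0.2224]
tcp_rot: [0.759, 0.651, 0.0, 0.0]
contact_force: [0.8, -0.1, -2.1]
opening: 0.08
finger_force: 49.2
```

Run:
```python
from chk import *
print(to([*rk(-.107,0),.2224],yaw))
S=cam('side')
a=cv2.resize(S['color'][180:290,170:290],(655,600),interpolation=cv2.INTER_CUBIC)
cv2.imwrite('pics/m6.png',a)
```

```text
local [-0.10749247  0.00021057] 0.22237972344230456 [ 0.75501238 -0.12420949 -2.09336062] 0.08001959888042327
(array([-0.02,  0.05, -0.  ]), array([ 0.01,  0.  , -0.08]))
```

View pics/m6.png

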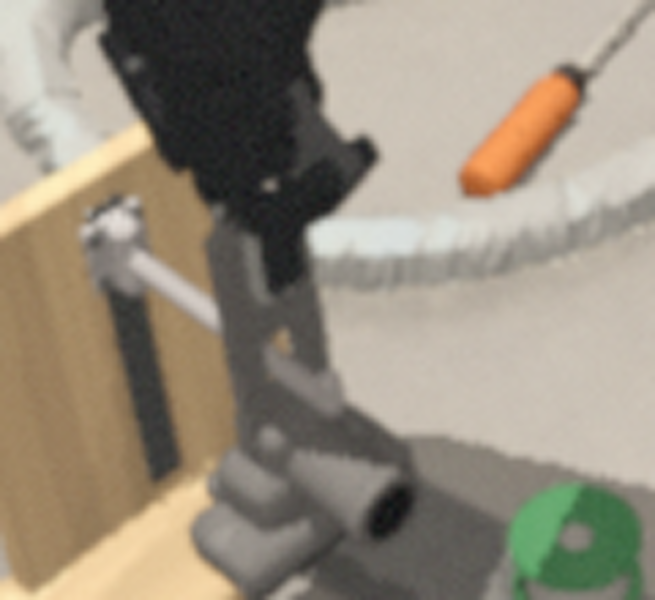

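The hook rod runs through the slot, with its lip visible at (330,390). I lower gently until the weight comes off.

arm_command(series=[0,0,0.3,0,0,0,1,0,0,0.6,0,0,0,1,0,0,0.9,0,0,0,1,0,0,1.1,0,0,0,1,0,0,1.2,0,0,0,1,0,0,1.2,0,0,0,1])

```text
time: 17.73
eef_pos: [0.4585, 0.2045, 0.2099]
tcp_rot: [0.759, 0.651, -0.0, -0.0]
contact_force: [0.4, 0.6, -2.5]
opening: 0.087
finger_force: 49.2
```

arm_command(series=[0,0,0.1,0,0,0,1,0,0,0.2,0,0,0,1,0,0,0.2,0,0,0,1])

```text
time: 17.98
eef_pos: [0.4587, 0.2045, 0.2083]
tcp_rot: [0.759, 0.651, -0.0, -0.0]
contact_force: [-0.6, -0.3, -2.4]
opening: 0.087
finger_force: 49.2
```

arm_command(series=[0,0,0.1,0,0,0,1,0,0,0.15,0,0,0,1,0,0,0.15,0,0,0,1])

```text
time: 18.23
eef_pos: [0.4589, 0.2046, 0.2073]
tcp_rot: [0.759, 0.651, 0.0, 0.0]
contact_force: [-0.0, -0.1, 0.1]
opening: 0.089
finger_force: 49.5
```

arm_command(series=[0,0,0.1,0,0,0,1,0,0,0.15,0,0,0,1,0,0,0.15,0,0,0,1])

```text
time: 18.48
eef_pos: [0.459, 0.2047, 0.2061]
tcp_rot: [0.759, 0.651, 0.0, 0.0]
contact_force: [-1.5, -0.7, 3.5]
opening: 0.089
finger_force: 49.9
```

arm_command(series=[0,0,0,0,0,0,1,0,0,0,0,0,0,1,0,0,0,0,0,0,0.88,0,0,0,0,0,0,0.84,0,0,0,0,0,0,0.8,0,0,0,0,0,0,0.7,0,0,0,0,0,0,0.6,0,0,0,0,0,0,0.6], force=20)

```text
time: 19.15
eef_pos: [0.4588, 0.2045, 0.2052]
tcp_rot: [0.759, 0.651, -0.0, -0.0]
contact_force: [-0.5, -0.1, -0.4]
opening: 0.396
finger_force: 0.0
```

arm_command(series=[0,0,-0.5,0,0,0,0.6,0,0,-1.5,0,0,0,0.6,0,0,-3,0,0,0,0.6,0,0,-5,0,0,0,0.6,0,0,-7.5,0,0,0,0.6,-2,0,-8,0,0,0,0.6,-5,0,-8,0,0,0,0.6,-9,0,-8,0,0,0,0.6,-13,0,-8,0,0,0,0.6,-17,0,-8,0,0,0,0.6])

```text
time: 19.98
eef_pos: [0.4327, 0.0353, 0.2868]
tcp_rot: [0.758, 0.652, 0.001, 0.001]
contact_force: [0.4, -0.4, -0.5]
opening: 0.4
finger_force: 0.0
```

arm_command(series=[-4,0,0,0,0,0,0.6,-8,0,0,0,0,0,0.6,-8,0,0,0,0,0,0.6,-8,0,0,0,0,0,0.6])

```text
time: 20.32
eef_pos: [0.4209, -0.0445, 0.2866]
tcp_rot: [0.76, 0.649, 0.001, 0.001]
contact_force: [-0.3, 0.4, 0.9]
opening: 0.4
finger_force: 0.0
```

Run:
```python
from h import *
im=[]
for n,(x0,y0,x1,y1) in(('side',(150,170,270,290)),('top',(170,140,290,260))):
    im.append(cv2.resize(cam(n)['color'][y0:y1,x0:x1],(400,400),interpolation=cv2.INTER_CUBIC))
cv2.imwrite('pics/m7.png',np.hstack(im))
```

```text
(no output)
```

View pics/m7.png

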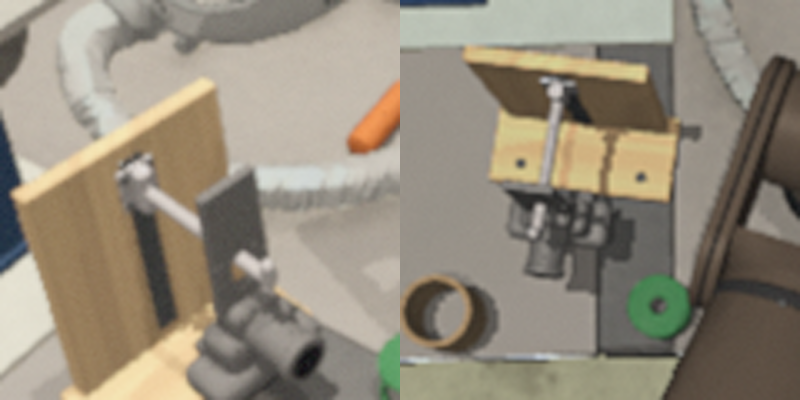

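The nozzle hangs on the hook with its socket facing away from the board. The hook is still square, and the reel and tube haven't moved. I let it settle, then hand in.

arm_command(series=[0,0,0,0,0,0,0.6,0,0,0,0,0,0,0.6,0,0,0,0,0,0,0.6,0,0,0,0,0,0,0.6,0,0,0,0,0,0,0.6,0,0,0,0,0,0,0.6])

```text
time: 20.92
eef_pos: [0.421, -0.0422, 0.2853]
tcp_rot: [0.758, 0.652, -0.0, -0.0]
contact_force: [-0.3, -0.8, -0.4]
opening: 0.402
finger_force: 0.0
```

```bash
python3 -c "
from plant import ctrl
print(ctrl.sign_off())"
```

```text
the job is handed in; nothing more can be done
None
```

The hook is fully out at its stop and the nozzle hangs on it freely by its slot, socket facing away from the board; the reel, tube and bulb were not touched, and I handed the job in at about 21 s of the 72 s allowed (no verdict was returned).

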